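# Refit a platen roller and snap its bearing keeper clip on

## Task

Refit the black rubber platen roller in the print mechanism: long shaft end down in the open slot of the black bearing pedestal, short shaft end through the window of the steel side plate, slid home until its white collar is against the plate. Then push the white keeper clip straight down over the pedestal's round boss, between web and end flange, until its arms snap past the widest point and it sits fully down over the shaft, upright and released. The pedestal is adjustable endwise, so feel for the place and never force the parts (press the clip with no more than about 25 N), and leave the hand tools at the front edge of the bench where they lie.

Things in the scene. Friction and masses are not known exactly. Their poses are not given: they have to be found in the camera images.
- mechanism: Fixed print mechanism. Origin: on the bench under the middle of the fitted roller; y along the roller axis towards the steel side plate, z up. In mm: aluminium base x -45..45, y -120..76, 8 high; side plate y 40.5..44.5, 62 high, with a motor beyond it to y 74, z 41; print head under the roller, |x| < 14, top z 25. Fitted roller: its origin at 0, 0, 30; fitted clip: its origin at x 0, z 22.5.
- roller_home (a point): Where the middle of the roller's axis lies when fitted (mechanism x 0, y 0, z 42 mm); the +y collar then touches the side plate. Axes as the mechanism's.
- plate_window (a point): Middle of the shaft's place in the side plate's window, on the roller side (mechanism 0, 40.5, 42 mm). Window 13 x 13 mm: x -6.5..6.5, z 37..50.
- boss_nominal (a point): Nominal middle of the bearing boss (mechanism 0, -86, 38 mm): radius 12, axis along y, 17 mm long. Its pedestal is clamped on slotted screws up to 12 mm either way from this along y; the offset is not reported: feel or see it. Going out (-y): web 6 thick, round top of radius 18; boss; end flange radius 15, 3.5 thick, coaxial. Upright U slot through all: 13 wide, floor z 37, flared mouth.
- roller: Loose platen roller, 60 to 130 g: black rubber, 20 mm diameter, 70 long, between white square collars 24 x 24 x 5 mm (|y| 35..40) on which it lies. Origin under its middle, axis 12 mm above; y is its axis: short 10 mm steel shaft with tapered nose to y +54 mm, long shaft to -115. Lower it level with its middle 16 mm to -y of home so the nose clears the side plate, then slide it to +y.
- roller_axis (a point): The middle of the roller's axis, 12 mm above roller's origin. The roller lies along the world's y within 0.35 rad, long shaft to the robot's right.
- clip: Loose white keeper clip, 54 g, standing on its feet. Origin between the feet's undersides, z up; it straddles along x and is 14 mm wide along y, 34 over the arms. Crown top 31.5 mm up; on it a grip tab 14 (x) x 12 (y) mm, from 31.5 to 55.5 mm. Sprung arms with lips 19.4 mm apart and flared feet 26 apart inside. Stands with yaw within 0.5 rad of the world's axes.
- clip_throat (a point): Centre of the clip's round throat, 15.5 mm above clip's origin; on the boss's axis when fitted, 1.5 mm endwise play. Height above that going down, in mm: feet meet the boss at 16, push peaks at 12 to 18 N from 14 to 8, then it snaps down. Too near the side plate the feet catch on the web at 28; too far out, on the flange at 23; neither can be passed: lift, shift along y.
- screwdriver_red: Bystander: red-handled screwdriver lying along y at the front edge of the bench, 172 mm long; leave it alone. Origin under its middle.
- esd_brush: Bystander: black flat brush lying along y at the front edge of the bench, 146 mm long; leave it alone. Origin under its middle.
- tweezers: Bystander: steel tweezers lying along y at the front edge of the bench, 124 mm long; leave them alone. Origin under their middle.
There are look-alikes about, which are no part of the job. Of the things shaped like the clip, the white one is meant.

How it is judged (in metres and radians):
On the way, in this order (a step that is already met when the one before it is completed fails the run):
1. the roller lies in the mechanism, home against the side plate (y of roller in the frame of mechanism between -0.003 and 0.003 m and z of roller in the frame of mechanism between 0.0275 and 0.033 m and angle between the y axis of roller and the y axis of mechanism, either way round below 0.06 rad), for 0.2 s.
2. the clip is snapped over the boss (z of clip in the frame of mechanism between 0.02 and 0.025 m and x of clip in the frame of mechanism between -0.003 and 0.003 m and y of clip in the frame of mechanism between -0.1005 and -0.0715 m), for 0.2 s.
At the end, for the whole second after the job is handed in: Roller lying in slot and window (axis within 2.5 mm of its height, 0.06 rad), collar within 3 mm of the side plate; clip snapped down on the boss: within 2.5 mm of its seated height, 3 mm sideways, upright within 0.12 rad; all at rest and released (all of step 1 and all of step 2 and angle between clip's own z axis and vertical below 0.12 rad and linear speed of each of clip, roller below 0.01 m/s); the robot touches nothing.
It fails at once if the clip is pressed on the mechanism with more than 25 N (contact force between clip and mechanism above 25 N).
It fails at once if the roller is forced: pressed on the mechanism with more than 35 N (contact force between roller and mechanism above 35 N).
It fails at once if a hand tool at the front of the bench is moved more than 30 mm (distance of any of screwdriver_red, esd_brush, tweezers from where it was at the start of the episode above 0.03 m).
It also fails if it takes over 61 s, if anything falls off the work surface, if the arm or the gripper's body presses on something with over 40 N, if the wrist force passes 120 N, or if a joint passes its speed limit or range.

## Robot

A 6-joint arm with a two-finger parallel gripper is mounted at the origin on a cart in front of the work surface, level with it; the furniture and walls round the work are solid. World frame = base frame: x ahead of the robot, y to its left, z up, the work surface at z = 0. Lengths are in m, angles in degrees, forces in N, time in s.
With the tool pointing down it reaches from about 0.3 to 0.75 m from the base axis. Payload 8.5 kg.
Tool frame: the origin (TCP) lies at the very end of the fingers, on their centre line; the grasp point (between the pads) lies 19 mm behind it (env.hold_point_z is the distance from the TCP to the grasp point, in m); z points along the fingers, y is the line along which they close (so a half turn about z gives the same grasp; the last joint's range is limited). The gripper opens to 85 mm and grips with 20 to 120 N. Pads are 22 mm wide; open, the fingers measure 114 mm over their backs; the gripper's body (76 mm by 85 mm) begins 54 mm behind the grasp point. The pads swing forward as they close: fully open they stand 13 mm farther back than shut.
Start: joints at [-86.878, 21.807, 74.336, -0, 83.858, -12.336], TCP at [0.147, -0.53, 0.231] pointing down, gripper open.
Joint ranges: [-178.18, 178.18], [-50.72, 133.34], [12.68, 142.11], [-81.47, 261.47], [9.98, 163.14], [-165.26, 165.26]. Speed limits (degrees/s): [136.94, 136.94, 180, 180, 180, 180].

## Interface

Orientations are given as a 3x3 rotation matrix whose columns are the frame's x, y, z axes.
In Python, from rig import env, optics gives the robot as it stands.
- The arm moves only by the shell command python3 -m jog 'ROWS' [OPENING] [FORCE]. ROWS is JSON, a list of rows, each an object with "linear": the shift along the tool's x, y, z in units of 40 mm (1.0 is 40 mm), a list of three; "roll": the turn about the tool's z in units of 5 degrees (1.0 is 5 degrees). A call has 1 to 12 rows; each row shifts and turns the commanded pose from where the row before left it, along the tool's axes as they then stand; what a row does not reach is not made up. A row lasts 1/12 s, in which the tool goes at most 41.7 mm and 7.16 degrees, less where a joint would pass 70% of its speed; a pose out of reach is approached as far as the arm can. A call is refused whole if a number of a shift passes 1 or a number of a turn 1, either way. A call with a gripper value outside its range is refused whole. OPENING is the opening, from -1 (shut) to 1 (fully open), set as the call begins (- or left out, the last holds). The fingers move at their own pace and stop on an object; FORCE is the grip in N (left out, the last holds). Time passes only in rows, so rows that do not move let the fingers close. It gives the time, the measured TCP pose, the force, the opening and the grip force at its end, in the units of the state.
- env.observe(): the state, without advancing time (a new reading comes with each control period).
- optics.get_image(name): name is "side" or "top" or "wrist"; returns the picture (384x512x3 uint8, red, green, blue); there is no depth.
- optics.calibration(name): a dict with "fov_y" (degrees; the focal length in pixels is half the picture's height over the tangent of half this angle, whatever the lens; pixels are square), "cx", "cy" (the principal point, pixels), "T" (4x4, takes a point from camera to world coordinates). Camera axes: x right, y down, z forward; pixel columns grow to the right and rows downward; lengths in m; the calibration is good to about 2 mm. The wrist camera is an equidistant fisheye: a pixel r from the principal point sees the ray r / f radians off the axis. A picture is of the moment at which its call begins: read the wrist's pose just before it. calibration takes no time and is no camera call; for the wrist camera it gives the pose at the moment of the call.
- env.close_job(): hands the job in; it is judged then, once.
The state is a dict: "time_s": time; "q": joint angles; "qvel": joint speeds; "joint_efforts": joint torques, N m; "position": TCP position; "tool_rot": TCP orientation; "ft_force": force on the tool from outside, world axes, zero at the start; "wrist_torque": the same for the moment, N m; "grip_width": finger opening in m; "gripper_force": force on a finger pad.
Only numpy, scipy, OpenCV 4.12 (cv2) and the standard library are available. Lean on these libraries where they do the work, as an engineer would, in place of code of your own. Each camera call takes 0.05 s, during which the arm holds its last target. There are 200 camera calls.

## Working session

There is one attempt and no reset: what is moved stays moved. The work goes in short steps, Python scripts to look and compute and a shell command to move; the robot and the scene stay as the last step left them, time stands still between calls to the robot, and variables do not carry over. Pictures are saved under pics/ and viewed, at most 10 in all, crops included, and the job is handed in when it is done.

```bash
ls; mkdir -p pics
python3 - <<'E'
from rig import env, optics
import cv2,numpy as np
s=env.observe();print(s)
for n in("top","side"):
    c=optics.calibration(n);print(n,c)
    cv2.imwrite(f"pics/{n}0.png",optics.get_image(n)[:,:,::-1])
print(optics.calibration("wrist"))
a=[cv2.imread(f"pics/{n}0.png") for n in("top","side")]
cv2.imwrite("pics/top0b.png",cv2.resize(a[0],(800,600),interpolation=cv2.INTER_CUBIC))
cv2.imwrite("pics/side0b.png",cv2.resize(a[1],(800,600),interpolation=cv2.INTER_CUBIC))
E
```

```text
pics
{'time_s': 0.0, 'q': array([-8.68784948e+01,  2.18406080e+01,  7.43857204e+01, -1.37574537e-04,
        8.38573958e+01, -1.23367613e+01]), 'qvel': array([ 0.00533941,  0.06526624,  0.04700629, -0.03461371,  0.02099561,
        0.05563038]), 'joint_efforts': array([-4.16932317e-04, -4.48461485e+01, -2.31277227e+01, -1.91734289e-04,
        4.87054145e-03,  5.86320454e-06]), 'position': array([ 0.14656655, -0.5298035 ,  0.23070967]), 'tool_rot': array([[ 9.63824794e-01,  2.66536600e-01, -8.19547164e-05],
       [ 2.66536433e-01, -9.63823740e-01,  1.45896289e-03],
       [ 3.09877107e-04, -1.42802852e-03, -9.99998932e-01]]), 'ft_force': array([ 0.74497986, -0.62065587,  0.11274356]), 'wrist_torque': array([0.05970561, 0.01488513, 0.00232332]), 'gripper_force': 0.0, 'grip_width': 0.08537277413833044}
top {'fov_y': 47.30303178899566, 'cx': 255.86429587767051, 'cy': 193.32533774936712, 'T': array([[ 0.01295472, -0.98856814,  0.15021718,  0.27193316],
       [-0.99983368, -0.01087805,  0.01463798, -0.00361145],
       [-0.01283657, -0.15038183, -0.98854465,  1.32888029],
       [ 0.        ,  0.        ,  0.        ,  1.        ]])}
side {'fov_y': 45.02572867282624, 'cx': 255.3987497941563, 'cy': 191.09040532533916, 'T': array([[ 0.82013178, -0.31204262,  0.47959699, -0.12538804],
       [-0.57193231, -0.42268511,  0.70301545, -0.84410686],
       [-0.01665228, -0.85086233, -0.52512474,  0.71789256],
       [ 0.        ,  0.        ,  0.        ,  1.        ]])}
{'fov_y': 65.70646984690485, 'cx': 256.8737015262244, 'cy': 190.91808626149438, 'T': array([[ 0.26581062, -0.9246789 , -0.27260529,  0.21567529],
       [-0.96402433, -0.25535537, -0.07382901, -0.51070498],
       [-0.0013431 ,  0.28242267, -0.95928913,  0.37265579],
       [ 0.        ,  0.        ,  0.        ,  1.        ]])}
```

View pics/top0b.png

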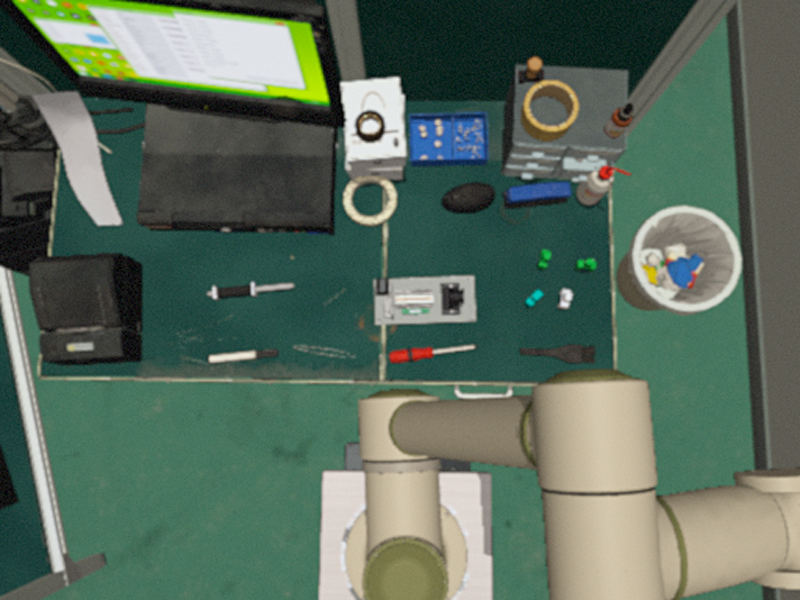

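View pics/side0b.png

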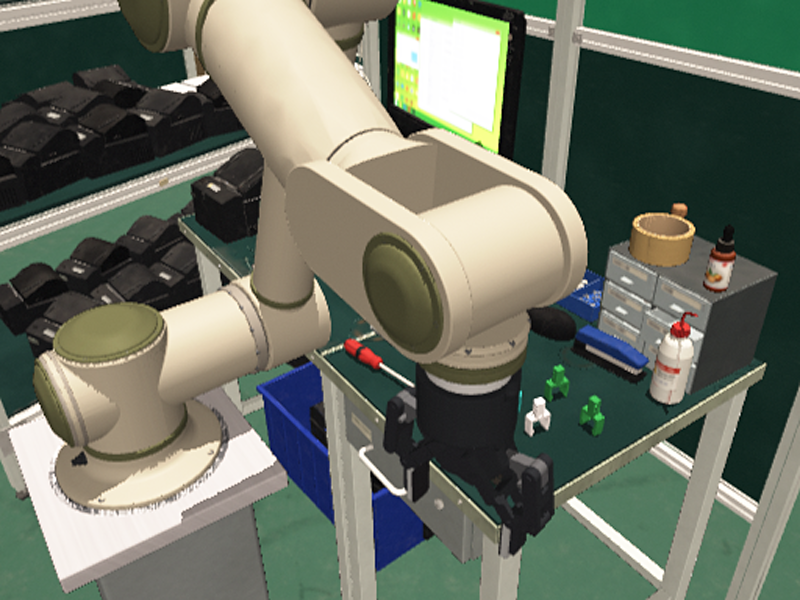

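The top view (800x600 scale) shows the mechanism at (425,300), with its side plate at the left and the pedestal at (455,298).

- **Roller candidates:** (251,290), which is white collar, black rubber, collar, steel shaft to the right; (243,356), a white/black pen; (558,352), the brush; and (430,353), the screwdriver. I choose (251,290).
- **Clip candidates:** white (566,298), teal (534,298), green (545,259) and green (586,264). I choose the white one.

Next I check both in a close crop and get coarse positions.

```bash
cat > h.py <<'E'
from rig import env, optics
import cv2,numpy as np
def ray(c,n,u,v):
    f=192/np.tan(np.radians(c["fov_y"]/2)); d=np.array([(u-c["cx"])/f,(v-c["cy"])/f,1.])
    if n=="wrist":
        r=np.hypot(d[0],d[1]); d=np.array([d[0]/r*np.sin(r),d[1]/r*np.sin(r),np.cos(r)]) if r>1e-9 else d
    T=c["T"]; return T[:3,3],T[:3,:3]@d
def plane(c,n,u,v,z):
    o,d=ray(c,n,u,v); return o+d*(z-o[2])/d[2]
def proj(c,n,p):
    T=c["T"]; q=T[:3,:3].T@(np.asarray(p)-T[:3,3]); f=192/np.tan(np.radians(c["fov_y"]/2))
    if n=="wrist":
        r=np.hypot(q[0],q[1]); t=np.arctan2(r,q[2]); s=f*t/r
    else: s=f/q[2]
    return np.array([c["cx"]+s*q[0],c["cy"]+s*q[1]])
E
python3 - <<'E'
from h import *
c=optics.calibration("top"); k=.64
for nm,u,v,z in [("rollL",212,293,.012),("rollR",293,287,.012),("mechL",374,300,.008),("mechR",476,300,.008),("clip",566,298,.02),("screw",430,353,.01),("brush",558,352,.01)]:
    print(nm,plane(c,"top",u*k,v*k,z).round(3))
im=cv2.imread("pics/top0.png")
a=cv2.resize(im[170:240,120:200],(400,350),interpolation=cv2.INTER_CUBIC);b=cv2.resize(im[155:225,325:405],(400,350),interpolation=cv2.INTER_CUBIC)
m=cv2.resize(im[165:235,230:330],(500,350)  ,interpolation=cv2.INTER_CUBIC)[:,:400]
cv2.imwrite("pics/crop1.png",np.vstack([np.hstack([a,b])]))
E
```

```text
rollL [0.486 0.383 0.012]
rollR [0.5   0.225 0.012]
mechL [0.476 0.066 0.008]
mechR [ 0.478 -0.133  0.008]
clip [ 0.482 -0.305  0.02 ]
screw [ 0.374 -0.044  0.01 ]
brush [ 0.379 -0.289  0.01 ]
```

View pics/crop1.png

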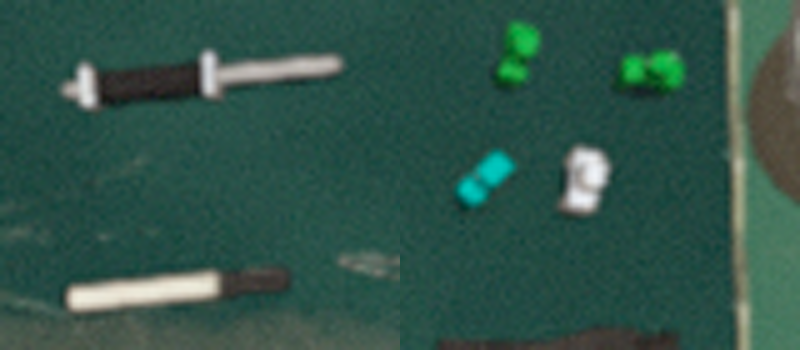

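The left crop confirms the roller: white collars at (88,87) and (208,74), shaft to the right to (340,65). The right crop confirms the white clip at (585,180), with teal and green look-alikes around it. I move over the clip while turning the tool.

```bash
python3 -m jog '[{"linear":[0.77,-0.17,0],"roll":-1},{"linear":[0.77,-0.17,0],"roll":-1},{"linear":[0.77,-0.17,0],"roll":-1},{"linear":[0.77,-0.17,0],"roll":-1},{"linear":[0.78,0.1,0],"roll":-1},{"linear":[0.78,0.1,0],"roll":-1},{"linear":[0.78,0.1,0],"roll":-1},{"linear":[0.78,0.1,0],"roll":-1},{"linear":[0.7,0.37,0],"roll":-1},{"linear":[0.7,0.37,0],"roll":-1},{"linear":[0.7,0.37,0],"roll":-1},{"linear":[0.7,0.37,0],"roll":-1}]' 1
python3 - <<'E'
from h import *
import pickle
c=optics.calibration("wrist");im=optics.get_image("wrist")[:,:,::-1];cv2.imwrite("pics/w1.png",im);pickle.dump(c,open("w1.pkl","wb"))
cv2.imwrite("pics/w1b.png",cv2.resize(im,(800,600),interpolation=cv2.INTER_CUBIC))
s=env.observe();print(s["position"],s["tool_rot"][:,0],s["time_s"])
E
```

```text
time_s: 1.1
position: [0.455, -0.3108, 0.2309]
tool_rot: [[0.247, 0.969, -0.0], [0.969, -0.247, 0.001], [0.0, -0.001, -1.0]]
ft_force: [-0.8, 0.1, 0.2]
grip_width: 0.0855
gripper_force: 0.0
[ 0.45792886 -0.30708394  0.23092254] [0.23809614 0.97123841 0.00248641] 1.15
```

View pics/w1b.png

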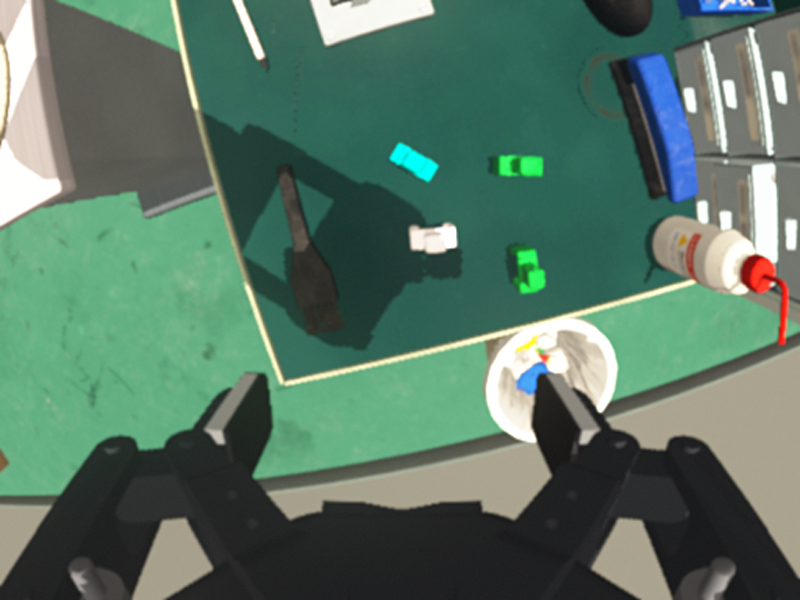

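The wrist view shows the white clip at (433,238), teal at (414,161), greens at (518,166) and (528,270), and the mechanism at the top edge. Its long axis lies close to tool y. Next I go over the mechanism.

```bash
python3 -m jog '[{"linear":[0.9,-0.1,0],"roll":-1},{"linear":[0.9,0,0],"roll":-1},{"linear":[0.9,0.1,0],"roll":-0.8},{"linear":[0.9,0.1,0.2]},{"linear":[0.9,0.1,0.3]},{"linear":[0.9,0.1,0]},{"linear":[0,0,0]},{"linear":[0,0,0]}]'
python3 - <<'E'
from h import *
import pickle
c=optics.calibration("wrist");im=optics.get_image("wrist")[:,:,::-1];cv2.imwrite("pics/w2.png",im);pickle.dump(c,open("w2.pkl","wb"))
cv2.imwrite("pics/w2b.png",cv2.resize(im,(800,600),interpolation=cv2.INTER_CUBIC))
s=env.observe();print(s["position"],s["tool_rot"][:,0],s["time_s"])
E
```

```text
[ 0.45618159 -0.30893267  0.23088876] [0.24409501 0.96975052 0.00124731] 1.2invalid input
```

View pics/w2b.png

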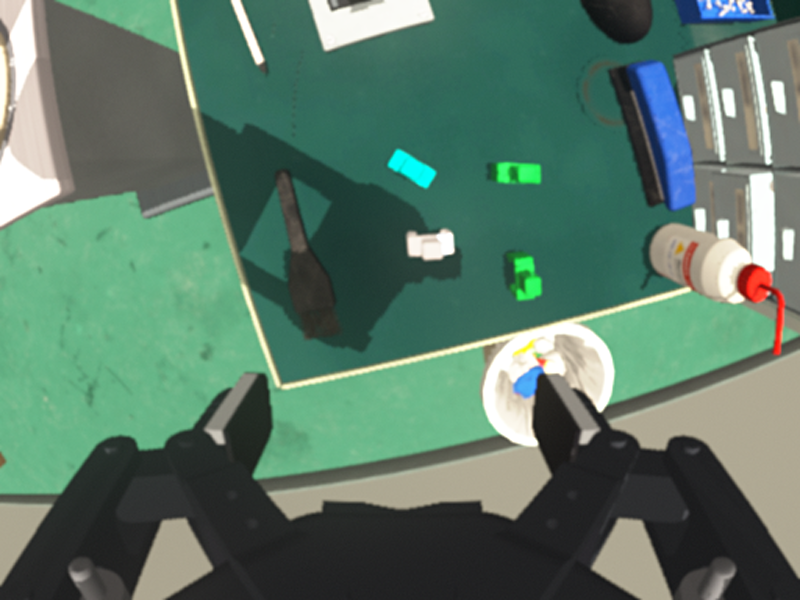

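The move was refused because some rows had no roll, so this view is unchanged (clip at (430,243)). I retype the rows with every field filled in.

```bash
python3 -m jog '[{"linear":[0.9,-0.1,0],"roll":-1},{"linear":[0.9,0,0],"roll":-1},{"linear":[0.9,0.1,0],"roll":-0.8},{"linear":[0.9,0.1,0.2],"roll":0},{"linear":[0.9,0.1,0.3],"roll":0},{"linear":[0.9,0.1,0],"roll":0},{"linear":[0,0,0],"roll":0},{"linear":[0,0,0],"roll":0}]'
python3 - <<'E'
from h import *
import pickle
c=optics.calibration("wrist");im=optics.get_image("wrist")[:,:,::-1];cv2.imwrite("pics/w3.png",im);pickle.dump(c,open("w3.pkl","wb"))
cv2.imwrite("pics/w3b.png",cv2.resize(im[:300,106:506],(800,600),interpolation=cv2.INTER_CUBIC))
s=env.observe();print(s["position"],s["tool_rot"][:,0],s["time_s"])
E
```

```text
time_s: 1.87
position: [0.4846, -0.096, 0.2112]
tool_rot: [[0.008, 1.0, -0.0], [1.0, -0.008, -0.0], [-0.0, -0.0, -1.0]]
ft_force: [0.0, -0.4, -0.1]
grip_width: 0.0855
gripper_force: 0.0
[ 0.48474162 -0.09718965  0.21131793] [ 9.09830000e-03  9.99958547e-01 -3.53981303e-04] 1.9167
```

View pics/w3b.png

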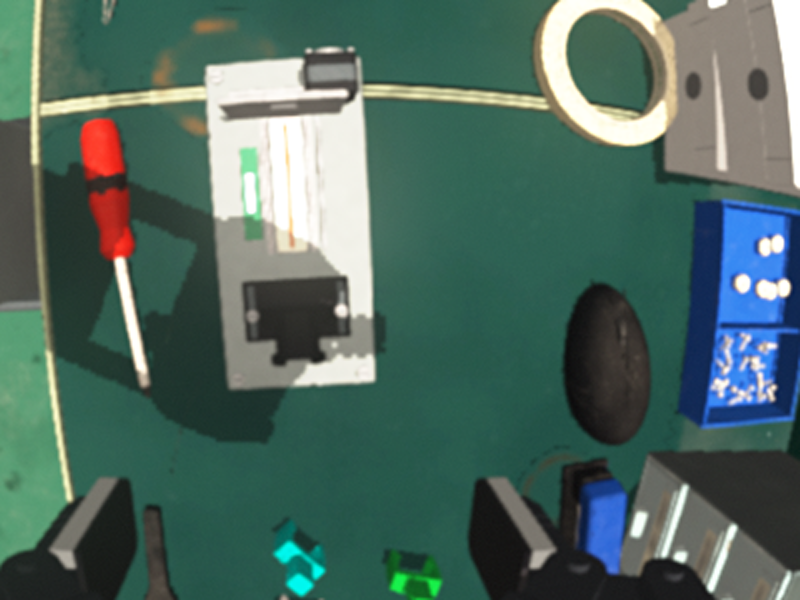

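The crop shows the base plate corners at (208,67), (360,58), (374,381) and (229,388). The side plate and motor are at the top. The black pedestal has its foot at (297,310), boss at about (300,345) and flange bottom at about V 364. I fit the mechanism pose and the pedestal offset.

Run:
```python
from h import *
import pickle
c=pickle.load(open("w3.pkl","rb"));im=cv2.imread("pics/w3.png")
hsv=cv2.cvtColor(im,cv2.COLOR_BGR2HSV)
W=np.array([plane(c,"wrist",106+U/2,V/2,.008)[:2] for U,V in [(208,67),(360,58),(374,381),(229,388)]])
M=np.array([[-.045,.076],[.045,.076],[.045,-.12],[-.045,-.12]])
print(W.round(4))
a=W-W.mean(0);b=M-M.mean(0)
th=np.arctan2((b[:,0]*a[:,1]-b[:,1]*a[:,0]).sum(),(a*b).sum())
R=np.array([[np.cos(th),-np.sin(th)],[np.sin(th),np.cos(th)]]);t=W.mean(0)-R@M.mean(0)
print("yaw",th,"t",t,"res",(W-(M@R.T+t)).round(4).tolist())
print("roller_home",R@[0,0]+t)
for v in range(136,190):
    r=hsv[v,205:295,2]; d=np.where(r<55)[0]+205
    print(v,d.min() if len(d) else None,d.max() if len(d) else None,len(d),im[v,250:262].max(1).tolist())
for z in(.0515,.038): print("flange out",R.T@(plane(c,"wrist",106+299/2,182,z)[:2]-t))
```

```text
[[ 0.4317  0.0635]
 [ 0.519   0.0674]
 [ 0.528  -0.1255]
 [ 0.4396 -0.1292]]
yaw 0.043755038280478935 t [ 0.47861402 -0.00896383] res [[0.0014, -0.0015], [-0.0012, -0.0015], [-0.0009, 0.0014], [0.0007, 0.0016]]
roller_home [ 0.47861402 -0.00896383]
136 None None 0 [154, 154, 151, 153, 152, 154, 153, 154, 153, 155, 154, 153]
137 None None 0 [153, 155, 154, 153, 152, 153, 153, 154, 154, 154, 151, 148]
138 None None 0 [143, 143, 138, 138, 138, 139, 139, 138, 137, 134, 128, 123]
139 None None 0 [105, 105, 102, 98, 96, 97, 94, 94, 93, 91, 86, 82]
140 None None 0 [70, 69, 67, 64, 66, 63, 64, 63, 61, 61, 60, 60]
141 None None 0 [59, 59, 59, 59, 59, 59, 60, 59, 60, 60, 60, 60]
142 234 238 4 [56, 60, 59, 60, 57, 60, 60, 60, 60, 59, 60, 60]
143 234 237 4 [59, 59, 60, 60, 59, 59, 59, 59, 61, 60, 60, 59]
144 235 238 3 [58, 57, 59, 58, 58, 59, 57, 58, 58, 59, 59, 60]
145 235 242 6 [55, 57, 58, 57, 58, 57, 58, 58, 59, 58, 59, 58]
146 234 244 9 [56, 56, 57, 57, 57, 57, 56, 58, 56, 57, 57, 56]
147 234 245 11 [55, 56, 55, 55, 57, 55, 56, 56, 56, 56, 57, 56]
148 235 271 20 [55, 56, 54, 56, 56, 55, 56,
[... 2144 characters left out ...]
 159, 141]
182 205 217 13 [138, 142, 142, 141, 141, 140, 141, 141, 157, 191, 211, 210]
183 205 217 13 [141, 142, 142, 141, 141, 141, 140, 141, 168, 212, 237, 239]
184 205 217 13 [142, 142, 141, 142, 140, 139, 138, 146, 176, 220, 237, 240]
185 205 217 13 [141, 141, 141, 140, 140, 140, 139, 156, 196, 231, 237, 239]
186 205 217 13 [140, 140, 141, 141, 140, 141, 154, 179, 216, 235, 238, 238]
187 205 217 13 [140, 140, 139, 138, 139, 153, 186, 213, 232, 236, 238, 238]
188 205 217 13 [141, 140, 139, 143, 154, 179, 213, 233, 237, 238, 238, 239]
189 205 217 13 [140, 140, 143, 163, 193, 214, 232, 236, 238, 239, 239, 239]
flange out [ 7.70046597e-05 -9.42108099e-02]
flange out [-0.00017689 -0.09774547]
```

```bash
python3 -m jog '[{"linear":[0.96,0,0],"roll":-0.5},{"linear":[0.96,0.05,0],"roll":-0.5},{"linear":[0.96,0.05,0],"roll":0},{"linear":[0.96,0.05,0],"roll":0},{"linear":[0.96,0.05,0],"roll":0},{"linear":[0.96,0.05,0],"roll":0},{"linear":[0.96,0.05,0],"roll":0},{"linear":[0.96,0.05,0],"roll":0},{"linear":[0.96,0.05,0.3],"roll":0},{"linear":[0.96,0.05,0.5],"roll":0},{"linear":[0.96,0.05,0.5],"roll":0},{"linear":[0,0,0],"roll":0}]' - 60 && python3 -m jog '[{"linear":[0,0,0],"roll":0}]'
python3 - <<'E'
from h import *
import pickle
c=optics.calibration("wrist");im=optics.get_image("wrist")[:,:,::-1];cv2.imwrite("pics/w4.png",im);pickle.dump(c,open("w4.pkl","wb"))
cv2.imwrite("pics/w4b.png",cv2.resize(im,(800,600),interpolation=cv2.INTER_CUBIC))
s=env.observe();print(s["position"],s["tool_rot"][:,0],s["time_s"])
E
```

```text
time_s: 2.92
position: [0.4759, 0.3258, 0.1568]
tool_rot: [[-0.08, 0.997, -0.005], [0.997, 0.08, -0.001], [-0.001, -0.005, -1.0]]
ft_force: [-1.7, -0.6, -0.1]
grip_width: 0.0855
gripper_force: 0.0
time_s: 3.0
position: [0.4773, 0.3227, 0.1594]
tool_rot: [[-0.078, 0.997, -0.002], [0.997, 0.078, -0.001], [-0.001, -0.002, -1.0]]
ft_force: [1.0, -0.6, 0.8]
grip_width: 0.085
gripper_force: 0.0
[0.47784982 0.32182964 0.16046759] [-7.68283194e-02  9.97044112e-01 -6.69884959e-04] 3.05
```

View pics/w4b.png

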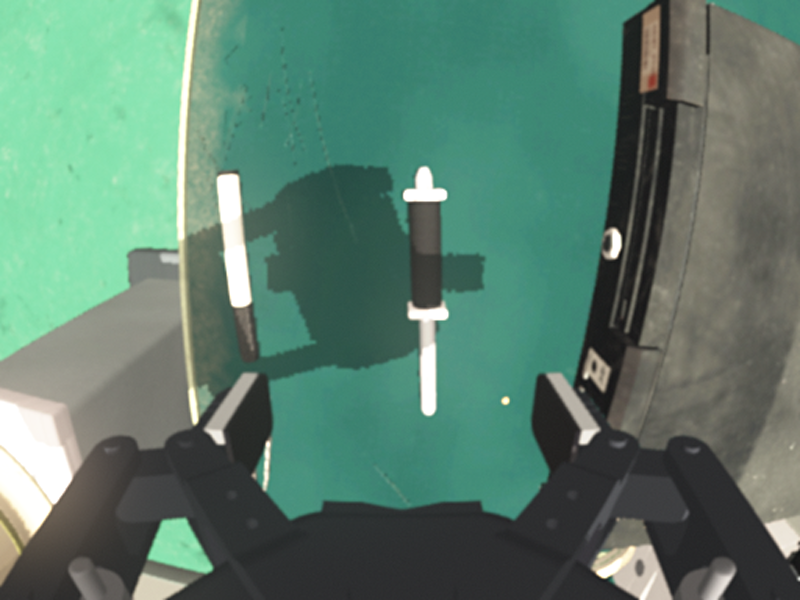

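The wrist view shows the roller with nose tip at (425,168), collars at (425,195) and (428,312), and long shaft end at (428,413). The rubber runs from about 203 to 305. The pen at (240,265) is a look-alike and stays put.

Run:
```python
from h import *
import pickle
c=pickle.load(open("w4.pkl","rb"));k=.64
N=plane(c,"wrist",425*k,168*k,.013);L=plane(c,"wrist",428*k,413*k,.014)
a=plane(c,"wrist",425*k,195*k,.024);b=plane(c,"wrist",428*k,312*k,.024)
print(N,L,np.linalg.norm(N-L),a,b,np.linalg.norm(a-b))
d=(N-L)[:2];d/=np.linalg.norm(d);mid=(N[:2]-.054*d+L[:2]+.115*d)/2;m2=((a+b)/2)[:2]
print("dir",d,"mid",mid,m2)
s=env.observe();R=s["tool_rot"]
for m in(mid,m2):print("units",(R.T@(np.r_[m,.004]-s["position"])/.04).round(3))
print("roll deg",np.degrees(np.arctan2(d[1],d[0])-np.arctan2(R[1,0],R[0,0])))
```

```text
[0.48575193 0.39380736 0.013     ] [0.50325598 0.22653825 0.014     ] 0.1681854481133527 [0.48656839 0.37775092 0.024     ] [0.4949274  0.30526787 0.024     ] 0.07296345638451307
dir [-0.10407775  0.99456916] mid [0.49132958 0.34050716] [0.4907479 0.3415094]
units [0.442 0.374 3.911]
units [0.468 0.362 3.911]
roll deg 1.5677528137389822
```

```bash
python3 -m jog '[{"linear":[0.15,0.12,0.6],"roll":-0.3},{"linear":[0.15,0.12,0.8],"roll":0},{"linear":[0.15,0.12,0.8],"roll":0},{"linear":[0,0,0.6],"roll":0},{"linear":[0,0,0.2],"roll":0},{"linear":[0,0,0],"roll":0},{"linear":[0,0,0],"roll":0}]' 0 60
python3 - <<'E'
from h import *
s=env.observe();R=s["tool_rot"]
print((R.T@(np.r_[.4910,.3408,.004]-s["position"])/.04).round(3),R[:,0])
E
```

```text
time_s: 3.63
position: [0.4909, 0.3412, 0.0424]
tool_rot: [[-0.102, 0.995, 0.002], [0.995, 0.102, 0.001], [0.0, 0.002, -1.0]]
ft_force: [0.2, 1.0, 0.1]
grip_width: 0.0428
gripper_force: 0.0
[-0.011 -0.001  0.96 ] [-1.02076879e-01  9.94776393e-01  4.88886690e-04]
```

```bash
python3 -m jog '[{"linear":[0,0,0.5],"roll":0},{"linear":[0,0,0.35],"roll":0},{"linear":[0,0,0.1],"roll":0},{"linear":[0,0,0],"roll":0},{"linear":[0,0,0],"roll":0}]'; python3 -m jog '[{"linear":[0,0,0],"roll":0},{"linear":[0,0,0],"roll":0},{"linear":[0,0,0],"roll":0},{"linear":[0,0,0],"roll":0},{"linear":[0,0,0],"roll":0}]' -1 60
```

```text
time_s: 4.05
position: [0.4906, 0.3422, 0.0046]
tool_rot: [[-0.103, 0.995, 0.002], [0.995, 0.103, 0.001], [0.001, 0.002, -1.0]]
ft_force: [0.4, -0.3, -0.1]
grip_width: 0.043
gripper_force: 0.0
time_s: 4.47
position: [0.4904, 0.3423, 0.0044]
tool_rot: [[-0.104, 0.995, 0.002], [0.995, 0.104, 0.001], [0.001, 0.002, -1.0]]
ft_force: [-0.2, -2.0, 6.3]
grip_width: 0.0179
gripper_force: 58.5
```

```bash
python3 -m jog '[{"linear":[0,0,-0.3],"roll":0},{"linear":[0,0,-0.7],"roll":0.2},{"linear":[0,0,-0.8],"roll":0.5},{"linear":[-0.4,-0.03,-0.7],"roll":0},{"linear":[-0.8,-0.06,0],"roll":0},{"linear":[-0.9,-0.07,0],"roll":0},{"linear":[-0.95,-0.07,0],"roll":0},{"linear":[-0.95,-0.07,0],"roll":0},{"linear":[-0.95,-0.07,0],"roll":0},{"linear":[-0.95,-0.07,0],"roll":0},{"linear":[-0.95,-0.07,0],"roll":0},{"linear":[-0.9,-0.07,0],"roll":0}]'; python3 -m jog '[{"linear":[-0.8,-0.07,0],"roll":0},{"linear":[-0.4,-0.03,0],"roll":0},{"linear":[-0.15,0,0],"roll":0},{"linear":[0,0,0],"roll":0},{"linear":[0,0,0],"roll":0},{"linear":[0,0,0],"roll":0},{"linear":[0,0,0],"roll":0}]';python3 - <<'E'
from h import *
import pickle
c=optics.calibration("wrist");im=optics.get_image("wrist")[:,:,::-1];cv2.imwrite("pics/w5.png",im);pickle.dump(c,open("w5.pkl","wb"))
cv2.imwrite("pics/w5b.png",cv2.resize(im[:340,90:450],(635,600),interpolation=cv2.INTER_CUBIC))
s=env.observe();print(s["position"],s["tool_rot"][:,0],s["time_s"])
E
```

```text
time_s: 5.47
position: [0.4795, 0.0295, 0.1034]
tool_rot: [[-0.043, 0.999, 0.001], [0.999, 0.043, -0.0], [-0.0, 0.001, -1.0]]
ft_force: [0.9, 0.4, -1.2]
grip_width: 0.0176
gripper_force: 58.8
time_s: 6.05
position: [0.4781, -0.0216, 0.1029]
tool_rot: [[-0.045, 0.999, -0.0], [0.999, 0.045, 0.0], [0.0, -0.0, -1.0]]
ft_force: [-0.1, -0.1, -1.2]
grip_width: 0.0177
gripper_force: 58.8
[ 0.47807931 -0.02172644  0.1029016 ] [-4.45343694e-02  9.99007847e-01  1.11163671e-04] 6.1
```

View pics/w5b.png

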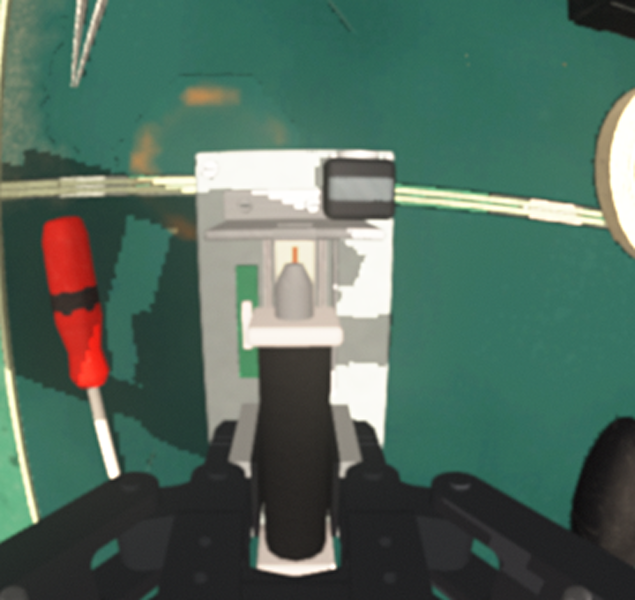

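The roller is in hand and lined up with the mechanism. The nose tip is at (294,263), the near collar at (294,330), and the base corners at (195,152) and (393,152). The side plate runs along V≈232 and the far collar is at (295,558). I measure the nose relative to the base.

Run:
```python
from h import *
import pickle
c=pickle.load(open("w5.pkl","rb"));k=1/1.764
P=lambda U,V,z:plane(c,"wrist",90+U*k,V*k,z)
th=.0438;R=np.array([[np.cos(th),-np.sin(th)],[np.sin(th),np.cos(th)]]);t=np.array([.4786,-.0090])
m=lambda p:(R.T@(p[:2]-t)*1000).round(1)
print("nose",m(P(294,264,.110)),"rubber +35 edge c",m(P(294,347,.1205)),"far rubber end",m(P(296,556,.1205)))
print("base TL TR",m(P(195,152,.008)),m(P(393,152,.008)),"plate top edge L,R",m(P(207,222,.062)),m(P(388,224,.062)))
print("plate top front edge",m(P(207,235,.062)),m(P(388,238,.062)))
print("TCP",m(env.observe()["position"]))
```

```text
nose [-1.4 39.4] rubber +35 edge c [-1.4 20.2] far rubber end [ -0.8 -46.2]
base TL TR [-45.9  76.1] [42.9 76.1] plate top edge L,R [-31.9  47.5] [31.5 46.8]
plate top front edge [-32.   42.9] [31.6 41.9]
TCP [ -1.1 -12.7]
```

```bash
python3 -m jog '[{"linear":[-0.04,0.02,0.3],"roll":0},{"linear":[0,0,0.5],"roll":0},{"linear":[0,0,0.4],"roll":0},{"linear":[0,0,0.1],"roll":0},{"linear":[0,0,0],"roll":0},{"linear":[0,0,0],"roll":0}]'; python3 -m jog '[{"linear":[0,0,0.1],"roll":0},{"linear":[0,0,0.1],"roll":0},{"linear":[0,0,0],"roll":0}]';python3 -m jog '[{"linear":[0,0,0.08],"roll":0},{"linear":[0,0,0.07],"roll":0},{"linear":[0,0,0],"roll":0}]'
```

```text
time_s: 6.6
position: [0.4793, -0.024, 0.0514]
tool_rot: [[-0.043, 0.999, 0.0], [0.999, 0.043, -0.0], [-0.0, 0.0, -1.0]]
ft_force: [-0.4, 0.2, -0.3]
grip_width: 0.0181
gripper_force: 58.8
time_s: 6.85
position: [0.4788, -0.0242, 0.0427]
tool_rot: [[-0.043, 0.999, -0.0], [0.999, 0.043, 0.0], [0.0, -0.0, -1.0]]
ft_force: [0.7, -0.1, -1.3]
grip_width: 0.0179
gripper_force: 58.8
time_s: 7.1
position: [0.4787, -0.0243, 0.0364]
tool_rot: [[-0.043, 0.999, -0.001], [0.999, 0.043, 0.0], [0.0, -0.001, -1.0]]
ft_force: [0.9, -0.2, -0.4]
grip_width: 0.0177
gripper_force: 58.8
```

```bash
python3 -m jog '[{"linear":[0.08,0,0.02],"roll":0},{"linear":[0.08,0,0],"roll":0},{"linear":[0,0,0],"roll":0}]';python3 -m jog '[{"linear":[0.08,0,0],"roll":0},{"linear":[0.06,0,0],"roll":0},{"linear":[0,0,0],"roll":0}]';python3 -m jog '[{"linear":[0.04,0,0],"roll":0},{"linear":[0,0,0],"roll":0}]'
```

```text
time_s: 7.35
position: [0.4786, -0.0173, 0.0361]
tool_rot: [[-0.043, 0.999, -0.0], [0.999, 0.043, 0.0], [0.0, -0.0, -1.0]]
ft_force: [0.3, -0.1, -1.3]
grip_width: 0.0175
gripper_force: 58.8
time_s: 7.6
position: [0.4784, -0.0118, 0.0361]
tool_rot: [[-0.043, 0.999, 0.0], [0.999, 0.043, 0.0], [0.0, 0.0, -1.0]]
ft_force: [-0.1, -0.4, -1.6]
grip_width: 0.018
gripper_force: 58.8
time_s: 7.77
position: [0.4784, -0.0105, 0.0361]
tool_rot: [[-0.043, 0.999, -0.0], [0.999, 0.043, 0.0], [0.0, -0.0, -1.0]]
ft_force: [0.5, -0.7, -0.8]
grip_width: 0.0176
gripper_force: 58.8
```

```bash
python3 -m jog '[{"linear":[0.03,0,0],"roll":0},{"linear":[0.03,0,0],"roll":0},{"linear":[0,0,0],"roll":0}]';python3 -m jog '[{"linear":[0.03,0,0],"roll":0},{"linear":[0,0,0],"roll":0}]';python3 -m jog '[{"linear":[0.03,0,0],"roll":0},{"linear":[0,0,0],"roll":0}]'
```

```text
time_s: 8.02
position: [0.4783, -0.0082, 0.0361]
tool_rot: [[-0.043, 0.999, 0.0], [0.999, 0.043, 0.0], [0.0, 0.0, -1.0]]
ft_force: [0.7, 0.0, -0.5]
grip_width: 0.0177
gripper_force: 58.8
time_s: 8.18
position: [0.4782, -0.007, 0.0361]
tool_rot: [[-0.043, 0.999, -0.0], [0.999, 0.043, 0.0], [0.0, -0.0, -1.0]]
ft_force: [0.1, -0.8, -1.7]
grip_width: 0.0177
gripper_force: 58.8
time_s: 8.35
position: [0.4783, -0.0062, 0.0361]
tool_rot: [[-0.043, 0.999, 0.0], [0.999, 0.043, -0.001], [-0.001, 0.0, -1.0]]
ft_force: [-0.8, -4.0, -1.1]
grip_width: 0.0184
gripper_force: 58.9
```

```bash
python3 -m jog '[{"linear":[0,0,0.025],"roll":0},{"linear":[0,0,0],"roll":0}]';python3 -m jog '[{"linear":[0,0,0.02],"roll":0},{"linear":[0,0,0],"roll":0}]'
```

```text
time_s: 8.52
position: [0.4784, -0.0063, 0.0351]
tool_rot: [[-0.043, 0.999, 0.001], [0.999, 0.043, -0.001], [-0.001, 0.001, -1.0]]
ft_force: [0.1, -4.9, 0.6]
grip_width: 0.0175
gripper_force: 59.1
time_s: 8.68
position: [0.4785, -0.0062, 0.0344]
tool_rot: [[-0.043, 0.999, 0.001], [0.999, 0.043, -0.0], [-0.001, 0.001, -1.0]]
ft_force: [0.4, -4.7, 1.4]
grip_width: 0.0177
gripper_force: 59.1
```

```bash
python3 -m jog '[{"linear":[0,0,0],"roll":0},{"linear":[0,0,0],"roll":0},{"linear":[0,0,0],"roll":0},{"linear":[0,0,0],"roll":0}]' 0;python3 -m jog '[{"linear":[0,0,-0.3],"roll":0},{"linear":[0,0,-0.7],"roll":0},{"linear":[-0.3,0,-0.9],"roll":0},{"linear":[-0.6,0,-0.9],"roll":0},{"linear":[-0.8,0,-0.5],"roll":0},{"linear":[-0.5,0,0],"roll":0},{"linear":[0,0,0],"roll":0},{"linear":[0,0,0],"roll":0},{"linear":[0,0,0],"roll":0}]';python3 - <<'E'
from h import *
import pickle
c=optics.calibration("wrist");im=optics.get_image("wrist")[:,:,::-1];cv2.imwrite("pics/w6.png",im);pickle.dump(c,open("w6.pkl","wb"))
g=np.clip((im[40:310,130:400]/255.)**.6*255,0,255).astype(np.uint8)
cv2.imwrite("pics/w6b.png",cv2.resize(g,(594,594),interpolation=cv2.INTER_CUBIC))
s=env.observe();print(s["position"],s["tool_rot"][:,0],s["time_s"])
E
```

```text
time_s: 9.02
position: [0.478, -0.0057, 0.0342]
tool_rot: [[-0.043, 0.999, -0.0], [0.999, 0.043, 0.0], [0.0, -0.0, -1.0]]
ft_force: [-0.8, 0.4, -0.1]
grip_width: 0.0423
gripper_force: 0.0
time_s: 9.77
position: [0.4815, -0.0923, 0.1644]
tool_rot: [[-0.043, 0.999, -0.001], [0.999, 0.043, 0.001], [0.001, -0.001, -1.0]]
ft_force: [-0.2, 0.3, -0.4]
grip_width: 0.0426
gripper_force: 0.0
[ 0.48152297 -0.09203187  0.16436996] [-0.04354434  0.99905099  0.00100605] 9.8167
```

View pics/w6b.png

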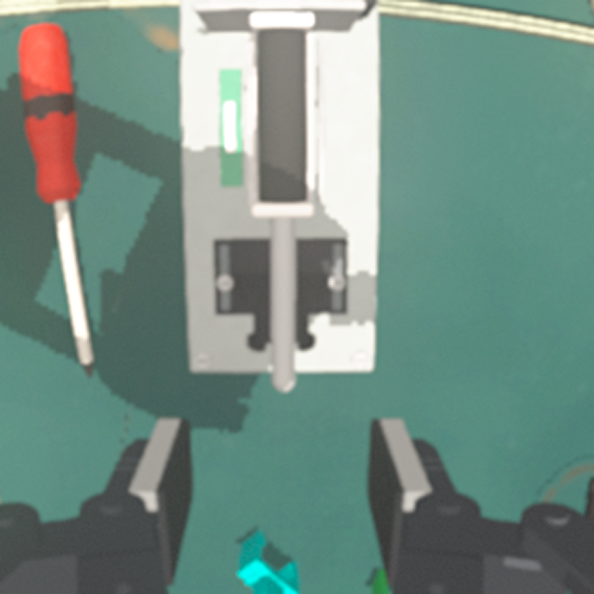

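The roller sits in the mechanism: near collar at (283,20) against the plate, far collar at (283,210), shaft end at (285,388). The pedestal shows its flange at V≈333–349 beside the shaft, and the boss's narrow part at 315–333. I locate the boss relative to the shaft end, and the clip from the earlier image.

Run:
```python
from h import *
import pickle
c=pickle.load(open("w6.pkl","rb"));k=1/2.2
th=.0438;R=np.array([[np.cos(th),-np.sin(th)],[np.sin(th),np.cos(th)]]);t=np.array([.4786,-.0080])
m=lambda p:(R.T@(p[:2]-t)*1000).round(1)
P=lambda U,V,z:m(plane(c,"wrist",130+U*k,40+V*k,z))
print("shaft end",P(285,388,.042),"rubber far end z52",P(283,202,.052),"shaft axis near collar",P(284,230,.047))
print("flange inner",P(255,333,.038),P(310,333,.038),"outer",P(258,349,.04),P(306,349,.04),"foot end low/hi",P(240,315,.008),P(240,315,.014))
print("base BL BR",P(190,372,.008),P(375,371,.008))
im=cv2.imread("pics/w6.png").max(2)
for u in (245,247,249,263,265,268,270): print(u,im[175:205,u].tolist())
# clip from w1
c=pickle.load(open("w1.pkl","rb"));a=cv2.imread("pics/w1.png");h=cv2.cvtColor(a,cv2.COLOR_BGR2HSV)
mk=((h[...,1]<60)&(h[...,2]>140)).astype(np.uint8);mk[:130]=0;mk[175:]=0;mk[:,:245]=0;mk[:,310:]=0
ct=max(cv2.findContours(mk,0,2)[0],key=cv2.contourArea);r=cv2.minAreaRect(ct);print(r)
b=cv2.boxPoints(r);print([plane(c,"wrist",*q,.03).round(4).tolist() for q in b],plane(c,"wrist",*r[0],.03))
```

```text
shaft end [   1.3 -115.2] rubber far end z52 [  0.4 -34.5] shaft axis near collar [  0.8 -46.2]
flange inner [-11.6 -91.6] [ 12.  -91.6] outer [-10.3 -98.1] [ 10.2 -98.1] foot end low/hi [-19.8 -91.6] [-19.4 -90. ]
base BL BR [ -44.8 -120.2] [  45.4 -119.8]
245 [38, 39, 39, 38, 39, 38, 39, 51, 70, 83, 87, 86, 87, 87, 83, 74, 57, 39, 32, 33, 34, 34, 35, 55, 93, 127, 142, 145, 145, 146]
247 [38, 37, 39, 38, 38, 38, 38, 37, 37, 36, 36, 37, 35, 37, 35, 35, 35, 36, 35, 37, 37, 35, 35, 40, 72, 116, 141, 147, 147, 147]
249 [38, 37, 38, 40, 39, 41, 40, 40, 38, 39, 40, 37, 39, 39, 39, 40, 36, 37, 37, 37, 38, 38, 41, 53, 86, 125, 144, 149, 148, 148]
263 [130, 123, 119, 118, 117, 117, 119, 118, 117, 118, 117, 118, 117, 117, 118, 117, 118, 117, 117, 117, 123, 137, 148, 153, 165, 173, 176, 177, 176, 176]
265 [54, 50, 48, 49, 48, 49, 49, 50, 49, 49, 48, 48, 49, 47, 48, 47, 47, 47, 47, 50, 62, 83, 96, 126, 184, 230, 241, 241, 241, 241]
268 [41, 41, 41, 42, 41, 41, 41, 41, 40, 39, 40, 38, 36, 38, 39, 39, 36, 37, 39, 38, 37, 37, 34, 61, 139, 215, 241, 243, 243, 243]
270 [42, 43, 43, 41, 43, 40, 43, 57, 82, 96, 98, 106, 124, 145, 154, 134, 89, 46, 33, 35, 35, 32, 45, 106, 189, 237, 243, 242, 243, 243]
((277.1895446777344, 152.45352172851562), (18.452390670776367, 30.5240478515625), 82.56858825683594)
[[0.4656, -0.2865, 0.03], [0.5009, -0.2905, 0.03], [0.4987, -0.3123, 0.03], [0.463, -0.3082, 0.03]] [ 0.48200093 -0.29936683  0.03      ]
```

```bash
python3 -m jog '[{"linear":[-0.6,0,0],"roll":0},{"linear":[-0.9,0,0],"roll":0.9},{"linear":[-0.9,0,0],"roll":0.9},{"linear":[-0.9,0,0],"roll":0},{"linear":[-0.9,0,0],"roll":0},{"linear":[-0.6,0,0],"roll":0},{"linear":[-0.3,0,0],"roll":0},{"linear":[0,0,0],"roll":0},{"linear":[0,0,0],"roll":0},{"linear":[0,0,0],"roll":0}]';python3 - <<'E'
from h import *
import pickle
c=optics.calibration("wrist");im=optics.get_image("wrist")[:,:,::-1];cv2.imwrite("pics/w7.png",im);pickle.dump(c,open("w7.pkl","wb"))
s=env.observe();print(s["position"],s["tool_rot"][:,0],s["time_s"])
p=proj(c,"wrist",[.482,-.300,.03]);print(p);u,v=p.astype(int)
cr=im[v-55:v+55,u-70:u+70];cv2.imwrite("pics/w7b.png",cv2.resize(cr,(700,550),interpolation=cv2.INTER_CUBIC))
E
```

```text
time_s: 10.65
position: [0.4712, -0.2943, 0.1648]
tool_rot: [[0.112, 0.994, -0.0], [0.994, -0.112, 0.001], [0.001, -0.0, -1.0]]
ft_force: [-0.1, 0.6, 0.4]
grip_width: 0.0425
gripper_force: 0.0
[ 0.47126048 -0.29438882  0.16496618] [1.11992566e-01 9.93708914e-01 5.10265361e-04] 10.7
[269.01097097 185.99025059]
```

View pics/w7b.png

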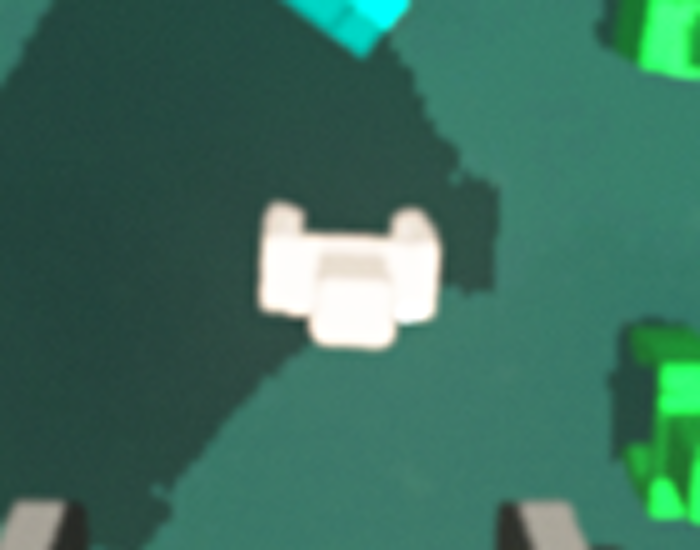

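The crop shows the white clip, crown from (260,270) to (437,280). The tab top spans about (312–395, 277–348), centred at (353,312), turned about 2.5° clockwise from the tool.

Run:
```python
from h import *
import pickle
c=pickle.load(open("w7.pkl","rb"))
p=plane(c,"wrist",199+353/5,130+312/5,.0555);q=plane(c,"wrist",199+347/5,130+275/5,.0315);print(p,q)
s=env.observe();R=s["tool_rot"]
print((R.T@(np.r_[p[:2],.034]-s["position"])/.04).round(3))
```

```text
[ 0.48165368 -0.29878679  0.0555    ] [ 0.48150164 -0.29853491  0.0315    ]
[-0.082  0.271  3.274]
```

```bash
python3 -m jog '[{"linear":[-0.08,0.27,0.5],"roll":0},{"linear":[0,0,0.8],"roll":0.5},{"linear":[0,0,0.8],"roll":0},{"linear":[0,0,0.7],"roll":0},{"linear":[0,0,0.37],"roll":0},{"linear":[0,0,0.1],"roll":0},{"linear":[0,0,0],"roll":0},{"linear":[0,0,0],"roll":0}]' 0 60;python3 -m jog '[{"linear":[0,0,0],"roll":0},{"linear":[0,0,0],"roll":0},{"linear":[0,0,0],"roll":0},{"linear":[0,0,0],"roll":0},{"linear":[0,0,0],"roll":0}]' -1 60
```

```text
time_s: 11.37
position: [0.4819, -0.3003, 0.0352]
tool_rot: [[0.156, 0.988, 0.001], [0.988, -0.156, -0.001], [-0.001, 0.001, -1.0]]
ft_force: [-0.6, -0.4, 1.1]
grip_width: 0.0428
gripper_force: 0.0
time_s: 11.78
position: [0.4817, -0.3009, 0.0354]
tool_rot: [[0.157, 0.988, 0.002], [0.988, -0.157, -0.001], [-0.001, 0.002, -1.0]]
ft_force: [-0.6, 1.7, 5.5]
grip_width: 0.0124
gripper_force: 58.5
```

```bash
python3 -m jog '[{"linear":[0,0,-0.3],"roll":0},{"linear":[0,0,-0.7],"roll":-0.5},{"linear":[0,0,-0.8],"roll":-0.9},{"linear":[0,0,-0.7],"roll":-0.9},{"linear":[0.5,0.02,0],"roll":0},{"linear":[0.9,0.04,0],"roll":0},{"linear":[0.95,0.04,0],"roll":0},{"linear":[0.95,0.04,0],"roll":0},{"linear":[0.9,0.04,0],"roll":0},{"linear":[0.6,0.04,0],"roll":0},{"linear":[0.35,0.02,0],"roll":0},{"linear":[0,0,0],"roll":0}]';python3 -m jog '[{"linear":[0,0,0],"roll":0},{"linear":[0,0,0],"roll":0},{"linear":[0,0,0],"roll":0}]';python3 - <<'E'
from h import *
import pickle
c=optics.calibration("wrist");im=optics.get_image("wrist")[:,:,::-1];cv2.imwrite("pics/w8.png",im);pickle.dump(c,open("w8.pkl","wb"))
s=env.observe();R=s["tool_rot"];p=s["position"];print(p,R[:,0])
print("to go",(R.T@(np.r_[.4825,-.0947,.09]-p)/.04).round(3))
z0=p[2]-.0354
h=cv2.cvtColor(im,cv2.COLOR_BGR2HSV)
mk=((h[...,1]<50)&(h[...,2]>150)).astype(np.uint8)
x,y=R[:,0],R[:,1]
for nm,o in [("crown front mid",p+.009*x+[0,0,-.0039]),("crown L",p+.009*x-.017*y+[0,0,-.0039]),("crown R",p+.009*x+.017*y+[0,0,-.0039])]:print(nm,proj(c,"wrist",o).round(1))
u=int(proj(c,"wrist",p)[0])
for du in(-14,0,14): print(u+du,im[150:300:3,u+du].max(1).tolist())
E
```

```text
time_s: 12.78
position: [0.4817, -0.0918, 0.1347]
tool_rot: [[-0.046, 0.999, 0.0], [0.999, 0.046, 0.0], [0.0, 0.0, -1.0]]
ft_force: [0.7, -0.7, -0.5]
grip_width: 0.0122
gripper_force: 58.6
time_s: 13.03
position: [0.4821, -0.0954, 0.1342]
tool_rot: [[-0.042, 0.999, 0.0], [0.999, 0.042, -0.0], [-0.0, 0.0, -1.0]]
ft_force: [0.2, 0.1, -0.0]
grip_width: 0.0124
gripper_force: 58.6
[ 0.48210576 -0.09538114  0.13417262] [-4.14964297e-02  9.99138630e-01 -2.11669274e-04]
to go [0.017 0.01  1.104]
crown front mid [257.3 227. ]
crown L [225.5 226.9]
crown R [289.  226.9]
243 [57, 47, 46, 45, 44, 42, 38, 36, 37, 37, 36, 39, 35, 61, 72, 71, 37, 35, 35, 105, 147, 145, 129, 58, 93, 195, 209, 41, 40, 45, 60, 72, 79, 107, 127, 127, 122, 121, 103, 95, 43, 33, 36, 36, 39, 41, 46, 42, 49, 62]
257 [174, 176, 174, 175, 173, 173, 173, 171, 173, 175, 173, 173, 173, 172, 173, 172, 172, 173, 172, 171, 173, 172, 172, 171, 175, 195, 239, 190, 190, 192, 193, 193, 194, 229, 244, 245, 245, 245, 244, 244, 183, 91, 92, 90, 92, 89, 91, 89, 92, 90]
271 [61, 54, 52, 49, 49, 47, 41, 41, 40, 41, 42, 41, 47, 115, 117, 116, 47, 36, 38, 223, 244, 244, 153, 101, 119, 196, 208, 41, 39, 44, 46, 56, 64, 86, 102, 100, 96, 92, 70, 67, 37, 33, 35, 34, 35, 35, 38, 45, 49, 52]
```

Run:
```python
from h import *
import pickle
c=pickle.load(open("w8.pkl","rb"));im=cv2.imread("pics/w8.png")
s=env.observe();R=s["tool_rot"];p=s["position"];x=R[:,0]
print(im[215:275,257].max(1).tolist());print(im[215:240,266].max(1).tolist())
for v in(222,224,226,228,230):print("crown top z",v,((plane(c,"wrist",257,v,p[2]-.0039)-p)@x*1000).round(1),"crown base of tab same")
for v in(246,248,250,268,270,272):print("tab top z",v,((plane(c,"wrist",257,v,p[2]+.0201)-p)@x*1000).round(1))
```

```text
[172, 172, 172, 173, 171, 171, 172, 175, 184, 190, 195, 207, 232, 239, 231, 205, 190, 189, 190, 190, 192, 191, 192, 190, 193, 193, 192, 192, 193, 193, 193, 194, 195, 209, 229, 239, 243, 244, 245, 245, 245, 245, 244, 245, 245, 245, 245, 244, 245, 244, 244, 245, 244, 243, 237, 183, 117, 92, 91, 91]
[218, 155, 108, 95, 96, 95, 98, 117, 159, 187, 191, 206, 232, 240, 234, 209, 192, 190, 191, 192, 192, 192, 192, 192, 192]
crown top z 222 11.9 crown base of tab same
crown top z 224 10.8 crown base of tab same
crown top z 226 9.6 crown base of tab same
crown top z 228 8.4 crown base of tab same
crown top z 230 7.3 crown base of tab same
tab top z 246 9.9
tab top z 248 8.9
tab top z 250 7.8
tab top z 268 -1.9
tab top z 270 -3.1
tab top z 272 -4.2
```

```bash
python3 -m jog '[{"linear":[0,0.01,0.4],"roll":0},{"linear":[0,0,0.4],"roll":0},{"linear":[0,0,0.25],"roll":0},{"linear":[0,0,0],"roll":0},{"linear":[0,0,0],"roll":0}]'; for i in 1; do python3 -m jog '[{"linear":[0,0,0.05],"roll":0},{"linear":[0,0,0.05],"roll":0},{"linear":[0,0,0],"roll":0}]';python3 -m jog '[{"linear":[0,0,0.04],"roll":0},{"linear":[0,0,0.04],"roll":0},{"linear":[0,0,0],"roll":0}]'; done
```

```text
time_s: 13.5
position: [0.4824, -0.0949, 0.092]
tool_rot: [[-0.042, 0.999, -0.001], [0.999, 0.042, 0.0], [0.0, -0.001, -1.0]]
ft_force: [0.4, -0.1, -0.5]
grip_width: 0.0126
gripper_force: 58.6
time_s: 13.75
position: [0.4825, -0.0945, 0.0883]
tool_rot: [[-0.043, 0.999, 0.0], [0.999, 0.043, -0.0], [-0.0, 0.0, -1.0]]
ft_force: [1.0, 0.3, -0.4]
grip_width: 0.0123
gripper_force: 58.6
time_s: 14.0
position: [0.4823, -0.0943, 0.0848]
tool_rot: [[-0.043, 0.999, -0.0], [0.999, 0.043, 0.0], [0.0, -0.0, -1.0]]
ft_force: [0.0, -0.6, -0.1]
grip_width: 0.0126
gripper_force: 58.6
```

```bash
python3 -m jog '[{"linear":[0,0,0.04],"roll":0},{"linear":[0,0,0],"roll":0}]';python3 -m jog '[{"linear":[0,0,0.04],"roll":0},{"linear":[0,0,0],"roll":0}]'; python3 -m jog '[{"linear":[0,0,0.04],"roll":0},{"linear":[0,0,0],"roll":0}]'
```

```text
time_s: 14.17
position: [0.4823, -0.0943, 0.0831]
tool_rot: [[-0.043, 0.999, -0.0], [0.999, 0.043, 0.0], [0.0, -0.0, -1.0]]
ft_force: [-0.5, 0.1, -1.3]
grip_width: 0.0126
gripper_force: 58.6
time_s: 14.33
position: [0.4823, -0.0943, 0.0815]
tool_rot: [[-0.043, 0.999, -0.0], [0.999, 0.043, 0.0], [0.0, -0.0, -1.0]]
ft_force: [0.2, -0.6, -1.4]
grip_width: 0.0126
gripper_force: 58.6
time_s: 14.5
position: [0.4823, -0.0943, 0.0799]
tool_rot: [[-0.043, 0.999, -0.0], [0.999, 0.043, 0.0], [0.0, -0.0, -1.0]]
ft_force: [-0.4, 0.2, -0.1]
grip_width: 0.0122
gripper_force: 58.6
```

```bash
python3 -m jog '[{"linear":[0,0,0.03],"roll":0},{"linear":[0,0,0.03],"roll":0},{"linear":[0,0,0],"roll":0}]';python3 -m jog '[{"linear":[0,0,0.03],"roll":0},{"linear":[0,0,0.03],"roll":0},{"linear":[0,0,0],"roll":0}]'; python3 -m jog '[{"linear":[0,0,0.03],"roll":0},{"linear":[0,0,0],"roll":0}]'
```

```text
time_s: 14.75
position: [0.4823, -0.0943, 0.0775]
tool_rot: [[-0.043, 0.999, -0.0], [0.999, 0.043, 0.0], [0.0, -0.0, -1.0]]
ft_force: [-0.0, -0.3, -0.7]
grip_width: 0.0124
gripper_force: 58.6
time_s: 15.0
position: [0.4823, -0.0943, 0.0751]
tool_rot: [[-0.043, 0.999, -0.0], [0.999, 0.043, 0.0], [0.0, -0.0, -1.0]]
ft_force: [-0.1, -0.1, -1.2]
grip_width: 0.0129
gripper_force: 58.6
time_s: 15.17
position: [0.4821, -0.0943, 0.074]
tool_rot: [[-0.043, 0.999, -0.001], [0.999, 0.043, 0.0], [0.0, -0.001, -1.0]]
ft_force: [-2.3, 0.2, 0.1]
grip_width: 0.0123
gripper_force: 58.8
```

```bash
python3 -m jog '[{"linear":[0,-0.02,0.02],"roll":0},{"linear":[0,0,0],"roll":0}]';python3 -m jog '[{"linear":[0,0,0.03],"roll":0},{"linear":[0,0,0],"roll":0}]'; python3 -m jog '[{"linear":[0,0,0.02],"roll":0},{"linear":[0,0,0],"roll":0}]'
```

```text
time_s: 15.33
position: [0.4819, -0.0945, 0.0737]
tool_rot: [[-0.043, 0.999, 0.001], [0.999, 0.043, -0.0], [-0.0, 0.001, -1.0]]
ft_force: [-0.3, 0.2, 3.1]
grip_width: 0.0124
gripper_force: 59.3
time_s: 15.5
position: [0.4821, -0.0946, 0.0728]
tool_rot: [[-0.043, 0.999, 0.002], [0.999, 0.043, -0.001], [-0.001, 0.002, -1.0]]
ft_force: [-1.2, 0.4, 7.2]
grip_width: 0.0127
gripper_force: 59.7
time_s: 15.67
position: [0.4823, -0.0947, 0.0722]
tool_rot: [[-0.043, 0.999, 0.002], [0.999, 0.043, -0.001], [-0.001, 0.002, -1.0]]
ft_force: [-1.8, 0.8, 10.2]
grip_width: 0.0125
gripper_force: 60.0
```

```bash
python3 -m jog '[{"linear":[0,-0.01,0.02],"roll":0},{"linear":[0,0,0],"roll":0}]'; python3 -m jog '[{"linear":[0,0,0.02],"roll":0},{"linear":[0,0,0],"roll":0}]';python3 -m jog '[{"linear":[0,0,0.02],"roll":0},{"linear":[0,0,0],"roll":0}]'
```

```text
time_s: 15.83
position: [0.4821, -0.0948, 0.0716]
tool_rot: [[-0.043, 0.999, 0.003], [0.999, 0.043, -0.001], [-0.001, 0.003, -1.0]]
ft_force: [-1.9, -0.2, 11.8]
grip_width: 0.012
gripper_force: 60.1
time_s: 16.0
position: [0.482, -0.0948, 0.0707]
tool_rot: [[-0.043, 0.999, 0.003], [0.999, 0.043, -0.001], [-0.001, 0.003, -1.0]]
ft_force: [0.1, -0.8, 9.0]
grip_width: 0.0124
gripper_force: 59.8
time_s: 16.17
position: [0.482, -0.0948, 0.0698]
tool_rot: [[-0.043, 0.999, 0.002], [0.999, 0.043, -0.001], [-0.001, 0.002, -1.0]]
ft_force: [-0.5, -0.9, 7.5]
grip_width: 0.0123
gripper_force: 59.7
```

```bash
python3 -m jog '[{"linear":[0,0,0.03],"roll":0},{"linear":[0,0,0],"roll":0}]'; python3 -m jog '[{"linear":[0,0,0.03],"roll":0},{"linear":[0,0,0],"roll":0}]';python3 -m jog '[{"linear":[0,0,0.03],"roll":0},{"linear":[0,0,0],"roll":0}]';python3 -m jog '[{"linear":[0,0,0.03],"roll":0},{"linear":[0,0,0],"roll":0}]'
```

```text
time_s: 16.33
position: [0.4818, -0.0948, 0.0682]
tool_rot: [[-0.043, 0.999, 0.002], [0.999, 0.043, -0.001], [-0.001, 0.002, -1.0]]
ft_force: [0.1, -1.8, 3.1]
grip_width: 0.0123
gripper_force: 59.1
time_s: 16.5
position: [0.4818, -0.0948, 0.0669]
tool_rot: [[-0.043, 0.999, 0.002], [0.999, 0.043, -0.001], [-0.001, 0.002, -1.0]]
ft_force: [0.9, -0.6, 4.5]
grip_width: 0.0123
gripper_force: 59.4
time_s: 16.67
position: [0.4818, -0.0947, 0.0656]
tool_rot: [[-0.043, 0.999, 0.002], [0.999, 0.043, -0.001], [-0.001, 0.002, -1.0]]
ft_force: [0.5, -1.4, 3.8]
grip_width: 0.0126
gripper_force: 59.2
time_s: 16.83
position: [0.4815, -0.0946, 0.0641]
tool_rot: [[-0.043, 0.999, 0.001], [0.999, 0.043, -0.0], [-0.0, 0.001, -1.0]]
ft_force: [1.8, -1.7, 0.8]
grip_width: 0.0125
gripper_force: 58.9
```

```bash
python3 -m jog '[{"linear":[0,0.01,0.04],"roll":0},{"linear":[0,0,0.04],"roll":0},{"linear":[0,0,0],"roll":0}]'; python3 -m jog '[{"linear":[0,0,0.03],"roll":0},{"linear":[0,0,0],"roll":0}]';python3 -m jog '[{"linear":[0,0,0.02],"roll":0},{"linear":[0,0,0],"roll":0}]';python3 -m jog '[{"linear":[0,0,0.02],"roll":0},{"linear":[0,0,0],"roll":0}]'
```

```text
time_s: 17.08
position: [0.4815, -0.0943, 0.0603]
tool_rot: [[-0.043, 0.999, -0.001], [0.999, 0.043, 0.0], [0.001, -0.001, -1.0]]
ft_force: [1.7, -0.5, -3.2]
grip_width: 0.0129
gripper_force: 58.5
time_s: 17.25
position: [0.4815, -0.0943, 0.0593]
tool_rot: [[-0.043, 0.999, -0.0], [0.999, 0.043, 0.0], [0.0, -0.0, -1.0]]
ft_force: [1.8, -0.5, -4.5]
grip_width: 0.0122
gripper_force: 58.4
time_s: 17.42
position: [0.4817, -0.0943, 0.0588]
tool_rot: [[-0.043, 0.999, 0.0], [0.999, 0.043, 0.0], [0.0, 0.0, -1.0]]
ft_force: [2.7, 0.1, -2.7]
grip_width: 0.012
gripper_force: 58.6
time_s: 17.58
position: [0.4815, -0.0943, 0.058]
tool_rot: [[-0.043, 0.999, -0.0], [0.999, 0.043, 0.0], [0.0, -0.0, -1.0]]
ft_force: [1.0, -0.1, -1.9]
grip_width: 0.0124
gripper_force: 58.8
```

```bash
python3 -m jog '[{"linear":[0,0,0.015],"roll":0},{"linear":[0,0,0],"roll":0}]'; python3 -m jog '[{"linear":[0,0,0],"roll":0},{"linear":[0,0,0],"roll":0},{"linear":[0,0,0],"roll":0},{"linear":[0,0,0],"roll":0}]' 0;python3 -m jog '[{"linear":[0,0,-0.3],"roll":0},{"linear":[0,0,-0.7],"roll":0},{"linear":[0,0,-0.9],"roll":0},{"linear":[0,0,-0.5],"roll":0},{"linear":[0,0,-0.2],"roll":0},{"linear":[0,0,0],"roll":0},{"linear":[0,0,0],"roll":0},{"linear":[0,0,0],"roll":0}]';python3 - <<'E'
from h import *
import pickle
c=optics.calibration("wrist");im=optics.get_image("wrist")[:,:,::-1];cv2.imwrite("pics/w9.png",im)
s=env.observe();R=s["tool_rot"];p=s["position"];print(p)
th=.0438;Q=np.array([[np.cos(th),-np.sin(th)],[np.sin(th),np.cos(th)]]);t=np.array([.4786,-.0080])
h=cv2.cvtColor(im,cv2.COLOR_BGR2HSV)
mk=(h[...,1]<60)&(h[...,2]>130)
W=lambda x,y,z:np.r_[Q@[x,y]+t,z]
for nm,o in [("tab top c",W(0,-.0848,.078)),("tab front",W(0,-.0788,.078)),("tab back",W(0,-.0908,.078)),("crownL",W(-.017,-.0848,.050)),("crownR",W(.017,-.0848,.05)),("shaft end",W(0,-.115,.042)),("near collar",W(0,.04,.054)),("far collar",W(0,-.035,.052))]: print(nm,proj(c,"wrist",o).round(1))
u,v=proj(c,"wrist",W(0,-.0848,.078)).astype(int);print(u,v)
print("col",im[v-40:v+40:2,u].max(1).tolist())
for vv in(v-8,v,v+6):print("row",vv,im[vv,u-40:u+40:2].max(1).tolist())
E
```

```text
time_s: 17.75
position: [0.4815, -0.0944, 0.0577]
tool_rot: [[-0.043, 0.999, -0.0], [0.999, 0.043, 0.0], [0.0, -0.0, -1.0]]
ft_force: [-0.3, 0.5, 2.4]
grip_width: 0.0123
gripper_force: 59.1
time_s: 18.08
position: [0.4815, -0.0944, 0.0575]
tool_rot: [[-0.043, 0.999, -0.0], [0.999, 0.043, 0.0], [0.0, -0.0, -1.0]]
ft_force: [-0.6, -0.4, 0.5]
grip_width: 0.0424
gripper_force: 0.0
time_s: 18.75
position: [0.481, -0.0941, 0.1601]
tool_rot: [[-0.043, 0.999, -0.003], [0.999, 0.043, 0.001], [0.001, -0.003, -1.0]]
ft_force: [-0.3, 0.6, -0.1]
grip_width: 0.0429
gripper_force: 0.0
[ 0.48100612 -0.09414526  0.16003613]
tab top c [259.2 196.8]
tab front [259.2 189.5]
tab back [259.2 204. ]
crownL [239.8 187.3]
crownR [278.3 187.2]
shaft end [259. 216.]
near collar [259.  42.]
far collar [259.1 130.7]
259 196
col [173, 173, 172, 173, 172, 172, 172, 172, 173, 173, 172, 177, 223, 220, 189, 189, 204, 241, 245, 245, 244, 244, 244, 232, 175, 171, 172, 172, 171, 167, 143, 107, 95, 94, 92, 91, 91, 92, 91, 93]
row 188 [147, 147, 147, 146, 148, 148, 147, 150, 149, 146, 214, 244, 245, 244, 244, 226, 199, 204, 204, 203, 204, 204, 204, 201, 237, 245, 244, 244, 242, 239, 240, 185, 173, 173, 175, 230, 242, 209, 176, 212]
row 196 [147, 145, 147, 148, 149, 146, 148, 148, 148, 148, 159, 171, 126, 148, 161, 201, 243, 245, 244, 244, 244, 245, 245, 239, 193, 163, 140, 137, 232, 243, 242, 243, 243, 243, 243, 243, 243, 243, 243, 243]
row 202 [155, 157, 159, 146, 142, 145, 144, 143, 145, 145, 147, 147, 146, 147, 147, 171, 222, 232, 231, 232, 232, 238, 240, 235, 239, 243, 243, 242, 241, 241, 241, 241, 241, 241, 242, 239, 228, 248, 247, 244]
```

```bash
python3 -c "
from rig import env
print(env.close_job())"
```

```text
the job is handed in; nothing more can be done
None
```

The job is handed in at about 19 s of the 61 s allowed: the roller is home against the side plate, the clip is snapped down over the boss and released, and the tools were left alone. The highest wrist reading was about 12 N while pressing the clip, and a final wrist picture measured the clip and shaft end at their fitted positions. The hand-in returned no verdict.

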